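# Weight down the panel's glued edge in order of size

### The arm

A 6-joint arm with a two-finger parallel gripper is mounted at the origin on the work surface. World frame = base frame: x ahead of the robot, y to its left, z up, the work surface at z = 0. Lengths are in mm, angles in rad, forces in N, time in s.
With the tool pointing down it reaches from about 375 to 900 mm from the base axis. Payload 3.1 kg.
Tool frame: the origin (TCP) lies between the finger pads; the fingertips stand 22 mm ahead of it and the grasp point (between the pads) lies 3 mm ahead of it; z points along the fingers, y is the line along which they close (so a half turn about z gives the same grasp; the last joint's range is limited). The gripper opens to 87 mm and grips with 3 to 60 N. Pads are 19 mm wide; open, the fingers measure 117 mm over their backs; the gripper's body (75 mm by 190 mm) begins 51 mm behind the grasp point.
Start: joints at [-1.46, 0.527, 1.433, -0, 1.181, -0.178], TCP at [178.624, -598.907, 218.348] pointing down, gripper open.
Joint ranges: [-3.08, 3.08], [-0.75, 2.2], [0.22, 2.44], [-1.43, 4.57], [0, 2.65], [-2.85, 2.85]. Speed limits (rad/s): [2.79, 2.79, 3.14, 3.14, 3.14, 3.14].

### API

Orientations are given as a unit quaternion [w, x, y, z].
In Python, from plant import * gives the robot as it stands. Calls block until the motion is done:
- movep(position, orientation): joint-space move of the TCP to a pose.
- movel(position, rot=None, max_speed=150): straight line of the TCP; rot=None keeps the orientation; max_speed is the mean speed in mm/s.
- goto_joints(angles): joint-space move.
- gripper_to(opening): finger opening in mm; the grip force is fixed at half the most; returns when the fingers have stopped.
- dwell(seconds).
- solve_ik(position, orientation): joint angles nearest the present ones, or None.
- read_state(): the state.
- camera(name): name is "side" or "top" or "wrist"; returns the picture (384x512x3 uint8, red, green, blue); there is no depth.
- camera_model(name): a dict with "mtx" (3x3 intrinsics, pixels), "k1" (the pictures are not rectified: a ray, as slopes to the right and down, at radius r is drawn at 1 + k1 r^2 times it, then the intrinsics apply), "T" (4x4, takes a point from camera to world coordinates). Camera axes: x right, y up, looking along -z (the intrinsics and any distortion apply to the point x, -y, -z); pixel columns grow to the right and rows downward; lengths in mm; the calibration is good to about 2 mm. A picture is of the moment at which its call begins: read the wrist's pose just before it. camera_model takes no time and is no camera call; for the wrist camera it gives the pose at the moment of the call.
A pose or a line that the arm cannot do raises IKError and nothing moves.
- sign_off(): hands the job in; it is judged then, once.
Trained networks look in the newest picture that a camera, given by its name, has taken for a name from the list of things; names that differ only in an ending like _2 or _b are one class to them, and where a whole thing is asked for, a point or a joint stands for the part that bears it (a point fixed in the world has none). Each returns a list of dicts, best first, with "score" (0 to 1); they miss things now and then, are a little off and sometimes report something else, mostly with a low value. They report only what shows in the picture. A call takes as long as a camera call. They do not tell look-alikes from the thing itself.
- look_for(thing, camera): "at" ([x, y, z] in mm, in the coordinates of the camera as it stood for that picture, good to about 4 mm: the middle of the surface that is visible of it).
- outline_of(thing, camera): "region" (384x512 bool, what is visible of it).
The state is a dict: "clock": time; "joints": joint angles; "qvel": joint speeds; "joint_torque": joint torques, N m; "tool_pos": TCP position; "orientation": TCP orientation; "force": force on the tool from outside, world axes, zero at the start; "wrist_torque": the same for the moment, N m; "finger_gap": finger opening in mm; "grip_force": force on a finger pad.
Only numpy, scipy, OpenCV 4.12 (cv2) and the standard library are available. Lean on these libraries where they do the work, as an engineer would, in place of code of your own. Each camera call takes 0.05 s, during which the arm holds its last target. There are 200 camera calls.

### The job

The painting's near edge has been glued and wants pressing, hardest at the clamped end. Stand the four steel weights upright on the cork pads of the batten, one centred on each pad, in order of size: the largest first, on the pad next to the steel clamp, then the next smaller on the next pad, and so on, with the smallest last and farthest from the clamp. Set each down gently rather than dropping it, and do not touch the painting.

Things in the scene. Friction and masses are not known exactly. Their poses are not given: they have to be found in the camera images.
- weight_xl: the largest of four loose knobbed weights of the same plain steel: an upright solid cylinder 58 mm in diameter and 48 mm high, with a round grip knob on its top centre, 20 mm in diameter and 24 mm high (overall height 72 mm); about 0.75 kg (hidden, within 20 %). At the start it stands upright on the table. Origin: centre of its underside; z is its axis, upwards
- weight_l: the second largest of four loose knobbed weights of the same plain steel: an upright solid cylinder 48 mm in diameter and 40 mm high, with a round grip knob on its top centre, 20 mm in diameter and 24 mm high (overall height 64 mm); about 0.45 kg (hidden, within 20 %). At the start it stands upright on the table. Origin: centre of its underside; z is its axis, upwards
- weight_m: the second smallest of four loose knobbed weights of the same plain steel: an upright solid cylinder 38 mm in diameter and 32 mm high, with a round grip knob on its top centre, 20 mm in diameter and 24 mm high (overall height 56 mm); about 0.24 kg (hidden, within 20 %). At the start it stands upright on the table. Origin: centre of its underside; z is its axis, upwards
- weight_s: the smallest of four loose knobbed weights of the same plain steel: an upright solid cylinder 28 mm in diameter and 24 mm high, with a round grip knob on its top centre, 20 mm in diameter and 24 mm high (overall height 48 mm); about 0.11 kg (hidden, within 20 %). At the start it stands upright on the table. Origin: centre of its underside; z is its axis, upwards
- pad_a: one of four identical round cork pads, 66 mm in diameter, 3 mm thick, fixed in a straight row on top of the bare aluminium batten, 90 mm from centre to centre; the letters do not tell the order in the row, it changes from start to start. Origin: centre of its underside, 22 mm above the table, so a weight stands on it with its underside 25 mm above the table
- pad_b: one of four identical round cork pads, 66 mm in diameter, 3 mm thick, fixed in a straight row on top of the bare aluminium batten, 90 mm from centre to centre; the letters do not tell the order in the row, it changes from start to start. Origin: centre of its underside, 22 mm above the table, so a weight stands on it with its underside 25 mm above the table
- pad_c: one of four identical round cork pads, 66 mm in diameter, 3 mm thick, fixed in a straight row on top of the bare aluminium batten, 90 mm from centre to centre; the letters do not tell the order in the row, it changes from start to start. Origin: centre of its underside, 22 mm above the table, so a weight stands on it with its underside 25 mm above the table
- pad_d: one of four identical round cork pads, 66 mm in diameter, 3 mm thick, fixed in a straight row on top of the bare aluminium batten, 90 mm from centre to centre; the letters do not tell the order in the row, it changes from start to start. Origin: centre of its underside, 22 mm above the table, so a weight stands on it with its underside 25 mm above the table
- clamp: small dark steel screw clamp (71 mm long, 44 mm over its T-bar, reaching 66 mm above the table), fixed at one end of the batten, on the line of the pads; which end changes from start to start (a flat dark wooden spacer, 50 x 30 x 8 mm, lies at the other). Origin: under its screw, on the batten's top, 22 mm above the table; the pad centres lie 70, 160, 250 and 340 mm from it
- painting: painted wooden panel, 240 x 460 x 12 mm, fixed, lying flat face up on the table; not to be touched. The aluminium batten (90 x 460 mm, its top 22 mm above the table) lies along and covers its near edge. Origin: on the table surface, below the middle of the batten; x points across the panel away from the robot (the panel reaches from x = -45 to +195 mm), y along the batten
Not all that is in view belongs to the job. What is shaped like the weight_m but purple is not meant. Leave any orange or purple look-alike of the weight_l alone.

How it is judged (in metres and radians):
On the way, in this order (a step that is already met when the one before it is completed fails the run):
1. the largest weight stands released on the pad next to the clamp (horizontal distance between weight_xl and clamp between 0.04 and 0.1 m and (horizontal distance between weight_xl and pad_a below 0.012 m or horizontal distance between weight_xl and pad_b below 0.012 m or horizontal distance between weight_xl and pad_c below 0.012 m or horizontal distance between weight_xl and pad_d below 0.012 m) and height (world z) of weight_xl between 0.0225 and 0.0285 m and angle between weight_xl's own z axis and vertical below 0.1 rad and contact force between the fingers and weight_xl below 0.1 N and linear speed of weight_xl below 0.03 m/s), for 0.2 s.
2. the second largest weight stands released on the second pad from the clamp (horizontal distance between weight_l and clamp between 0.13 and 0.19 m and (horizontal distance between weight_l and pad_a below 0.012 m or horizontal distance between weight_l and pad_b below 0.012 m or horizontal distance between weight_l and pad_c below 0.012 m or horizontal distance between weight_l and pad_d below 0.012 m) and height (world z) of weight_l between 0.0225 and 0.0285 m and angle between weight_l's own z axis and vertical below 0.1 rad and contact force between the fingers and weight_l below 0.1 N and linear speed of weight_l below 0.03 m/s), for 0.2 s.
3. the second smallest weight stands released on the third pad from the clamp (horizontal distance between weight_m and clamp between 0.22 and 0.28 m and (horizontal distance between weight_m and pad_a below 0.012 m or horizontal distance between weight_m and pad_b below 0.012 m or horizontal distance between weight_m and pad_c below 0.012 m or horizontal distance between weight_m and pad_d below 0.012 m) and height (world z) of weight_m between 0.0225 and 0.0285 m and angle between weight_m's own z axis and vertical below 0.1 rad and contact force between the fingers and weight_m below 0.1 N and linear speed of weight_m below 0.03 m/s), for 0.2 s.
4. the smallest weight stands released on the pad farthest from the clamp (horizontal distance between weight_s and clamp between 0.31 and 0.37 m and (horizontal distance between weight_s and pad_a below 0.012 m or horizontal distance between weight_s and pad_b below 0.012 m or horizontal distance between weight_s and pad_c below 0.012 m or horizontal distance between weight_s and pad_d below 0.012 m) and height (world z) of weight_s between 0.0225 and 0.0285 m and angle between weight_s's own z axis and vertical below 0.1 rad and contact force between the fingers and weight_s below 0.1 N and linear speed of weight_s below 0.03 m/s), for 0.2 s.
At the end, for the whole second after the job is handed in: all four weights stand upright (within 0.1 rad), released and at rest on the pads, each centred on its pad within 12 mm: largest on the pad next to the clamp, then second largest, second smallest, and the smallest on the pad farthest from the clamp; they were set down in that order (all of step 1 and all of step 2 and all of step 3 and all of step 4); the robot touches nothing.
It fails at once if the painting is touched (more than 1 N) (contact force between painting and anything else above 1 N).
It fails at once if a weight is dropped, thrown or knocked away (moving faster than 0.5 m/s while not held) ((linear speed of weight_xl above 0.5 m/s and contact force between the fingers and weight_xl below 0.1 N) or (linear speed of weight_l above 0.5 m/s and contact force between the fingers and weight_l below 0.1 N) or (linear speed of weight_m above 0.5 m/s and contact force between the fingers and weight_m below 0.1 N) or (linear speed of weight_s above 0.5 m/s and contact force between the fingers and weight_s below 0.1 N)).
It also fails if it takes over 104 s, if anything falls off the work surface, if the arm or the gripper's body presses on something with over 40 N, if the wrist force passes 120 N, or if a joint passes its speed limit or range.

## Working session

There is one attempt and no reset: what is moved stays moved. The work goes in short steps, each a Python script; the robot and the scene stay as the last script left them, time stands still between calls to the robot, and variables do not carry over. Pictures are saved under pics/ and viewed, at most 14 in all, crops included, and the job is handed in when it is done.

```bash
mkdir -p pics; ls; cat > h.py <<'E'
from plant import *
import numpy as np, cv2
def save(img,n): cv2.imwrite(f'pics/{n}.png',cv2.cvtColor(img,cv2.COLOR_RGB2BGR))
def ray(m,uv):
    K=m['mtx'];T=np.array(m['T'])
    d=cv2.undistortPoints(np.array([[uv]],float),np.array(K,float),np.array([m['k1'],0,0,0,0.]))[0,0]
    return T[:3,3],T[:3,:3]@np.array([d[0],-d[1],-1.])
def atz(m,uv,z):
    o,d=ray(m,uv);return o+d*(z-o[2])/d[2]
def proj(m,p):
    T=np.array(m['T']);c=T[:3,:3].T@(np.array(p,float)-T[:3,3]);s=np.array([c[0]/-c[2],-c[1]/-c[2]])
    s=s*(1+m['k1']*(s@s));return (np.array(m['mtx'])@[s[0],s[1],1])[:2]
def world(m,p): T=np.array(m['T']);return T[:3,:3]@np.array(p)+T[:3,3]
E
python3 - <<'E'
from h import *
for n in ['top','side']:
    im=camera(n);m=camera_model(n);save(im,n);print(n,np.array(m['T']).round(2)[:3].tolist(),np.array(m['mtx']).tolist(),m['k1'])
    for t in ['weight_xl','weight_l','weight_m','weight_s','pad_a','clamp','painting']:
        for r in look_for(t,n)[:7]: print(t,round(r['score'],2),world(m,r['at']).round(0),proj(m,world(m,r['at'])).round(0))
s=read_state();print(s['clock'],s['orientation'],s['tool_pos'])
E
```

```text
pics
top [[0.01, 0.98, -0.18, 284.41], [-1.0, 0.01, -0.0, -34.44], [0.0, 0.18, 0.98, 1122.23]] [[475.8033206513921, 0.0, 253.83432031192905], [0.0, 475.8033206513921, 188.1214546478303], [0.0, 0.0, 1.0]] -0.20122828799448436
weight_xl 0.72 [648. -22.  21.] [250. 123.]
weight_xl 0.7 [421. 240.  47.] [135. 213.]
weight_l 0.94 [ 365. -237.   38.] [342. 241.]
weight_l 0.72 [ 434. -320.   37.] [376. 212.]
weight_l 0.69 [ 299. -286.   43.] [364. 270.]
weight_l 0.68 [439. -65.  37.] [267. 208.]
weight_l 0.61 [519. 103.  29.] [196. 174.]
weight_l 0.55 [350.  57.  33.] [213. 246.]
weight_l 0.48 [430. 103.  28.] [195. 212.]
weight_m 0.94 [ 365. -237.   38.] [342. 241.]
weight_m 0.72 [ 434. -320.   37.] [376. 212.]
weight_m 0.69 [ 299. -286.   43.] [364. 270.]
weight_m 0.68 [439. -65.  37.] [267. 208.]
weight_m 0.61 [519. 103.  29.] [196. 174.]
weight_m 0.55 [350.  57.  33.] [213. 246.]
weight_m 0.48 [430. 103.  28.] [195. 212.]
weight_s 0.94 [ 365. -237.   38.] [342. 241.]
weight_s 0.72 [ 434. -320.   37.] [376. 212.]
weight_s 0.69 [ 299. -286.   43.] [364. 270.]
weight_s 0.68 [439. -65.  37.]
[... 1327 characters left out ...]
51 [442. -58.  25.] [267. 189.]
weight_s 0.86 [522. 115.  33.] [230. 247.]
weight_s 0.85 [436. 115.  32.] [270. 247.]
weight_s 0.7 [353.  77.  30.] [307. 233.]
weight_s 0.7 [ 288. -278.   37.] [321. 128.]
weight_s 0.58 [ 440. -312.   33.] [268. 122.]
weight_s 0.52 [ 374. -226.   40.] [292. 139.]
weight_s 0.51 [442. -58.  25.] [267. 189.]
pad_a 0.81 [653. -21.  27.] [180. 199.]
pad_a 0.7 [ 641. -206.   26.] [195. 148.]
pad_a 0.61 [650.  69.  22.] [175. 231.]
pad_a 0.6 [ 646. -113.   25.] [188. 173.]
clamp 0.67 [640. 146.  50.] [170. 255.]
painting 0.93 [766. -11.  13.] [133. 206.]
0.8 [ 1.08288874e-05  9.89518916e-01  1.44403307e-01 -6.81093286e-07] [ 178.61828832 -598.90670384  218.36628697]
```

```bash
python3 - <<'E'
import cv2
a=cv2.imread('pics/top.png')[90:300,120:400]
cv2.imwrite('pics/top_c.png',cv2.resize(a,None,fx=2.8,fy=2.8,interpolation=cv2.INTER_CUBIC))
a=cv2.imread('pics/side.png')[100:340,130:350]
cv2.imwrite('pics/side_c.png',cv2.resize(a,None,fx=2.5,fy=2.5,interpolation=cv2.INTER_CUBIC))
E
```

```text
(no output)
```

View pics/top_c.png

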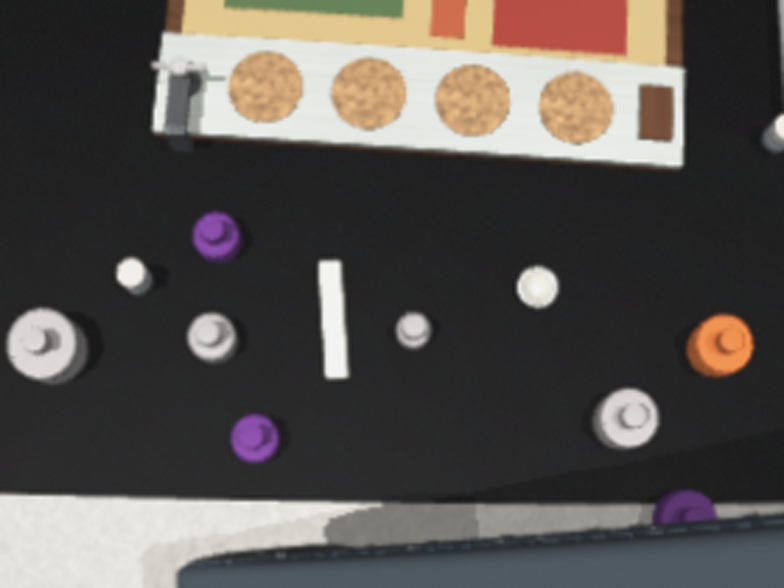

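View pics/side_c.png

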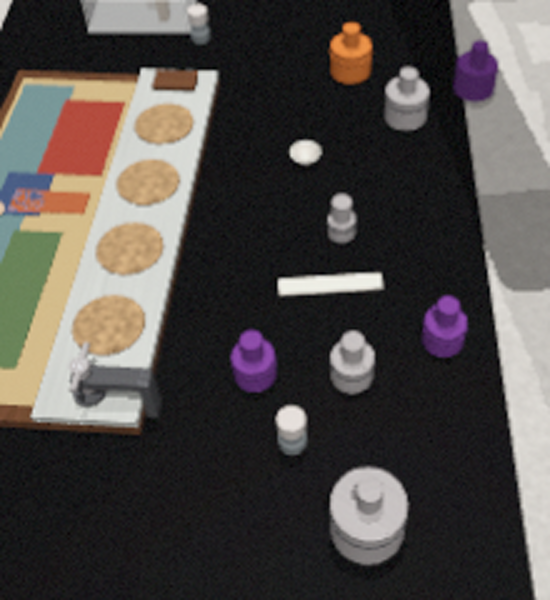

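The top view shows the clamp at the left end of the batten, near (184,124), so the pads run rightwards: (214,120), (251,124), (287,125), (324,128).

Candidates (top-view pixels):
- **Steel XL:** (135,213). It is the only one of its size.
- **L shape:** steel (342,241), orange (376,212), purple (364,270). Only the grey steel one fits.
- **M shape:** steel (195,212), purple (196,174), purple (213,246). Only the grey steel one fits.
- **S:** steel (267,208).

The white bottle (167,188), the disc (312,192) and the bar (239,204) are clutter. The enlarged crops confirm these.

```bash
cat >> h.py <<'E'
def tri(rays):
    A=np.zeros((3,3));b=np.zeros(3)
    for o,d in rays:
        d=d/np.linalg.norm(d);P=np.eye(3)-np.outer(d,d);A+=P;b+=P@o
    x=np.linalg.solve(A,b);res=[np.linalg.norm((np.eye(3)-np.outer(d,d)/(d@d))@(x-o)) for o,d in rays]
    return x,max(res)
def Q(yaw): return [0,np.cos(yaw/2),np.sin(yaw/2),0]
def cen(r): 
    m=cv2.moments(r['region'].astype(np.uint8),True);return np.array([m['m10'],m['m01']])/m['m00']
E
python3 - <<'E'
from h import *
pts={}
for n in ['top','side']:
    camera(n);m=camera_model(n)
    L=[(cen(r),r['region'].sum(),r['score']) for r in outline_of('pad_a',n)]
    L=[(c,a,s,atz(m,c,25)) for c,a,s in L]
    L=sorted([x for x in L if 600<x[3][0]<700],key=lambda x:-x[3][1])
    for x in L: print(n,x[0].round(1),x[1],round(x[2],2),x[3].round(1))
    pts[n]=[ray(m,x[0]) for x in L]
if len(pts['top'])==len(pts['side']):
    for a,b in zip(pts['top'],pts['side']): print(tri([a,b]))
s=read_state();print(2*np.arctan2(s['orientation'][2],s['orientation'][1]))
m=camera_model('wrist');T=np.array(m['T']);print(T.round(2),m['mtx'],m['k1'])
for yaw in (0,np.pi/2,-np.pi/2,np.pi):
    for p in ([410,240,250],[430,-65,250],[365,-237,250],[650,65,250],[640,-202,250]):
        q=solve_ik(p,Q(yaw));print(round(yaw,2),p,None if q is None else np.round(q,2))
E
```

```text
top [214.  120.4] 518 0.65 [653.6  65.5  25. ]
top [250.9 123.3] 534 0.76 [647.3 -24.1  25. ]
top [288.  124.9] 507 0.9 [ 644.7 -113.8   25. ]
top [325.2 127.9] 549 0.95 [ 638.9 -204.2   25. ]
side [173.1 229.8] 570 0.9 [653.7  67.3  25. ]
side [181.4 199.3] 425 0.68 [649.2 -22.2  25. ]
side [188.6 172.9] 396 0.57 [ 644.6 -111.3   25. ]
side [195.5 149.2] 275 0.6 [ 638.6 -202.3   25. ]
(array([654.42251364,  65.67705911,  22.7007915 ]), np.float64(0.0004524261819447686))
(array([649.0498105 , -24.05137367,  22.50703807]), np.float64(0.8816976308921393))
(array([ 645.55716911, -114.02043268,   22.25041611]), np.float64(0.07571056630793634))
(array([ 639.3669519 , -204.48632859,   23.09757711]), np.float64(0.15758813297052457))
0.2898088638581652
[[ 2.9000e-01  9.1000e-01  2.9000e-01  2.5945e+02]
 [-9.6000e-01  2.7000e-01  9.0000e-02 -5.7485e+02]
 [-0.0000e+00 -3.0000e-01  9.5000e-01  3.8567e+02]
 [ 0.0000e+00  0.0000e+00  0.0000e+00  1.0000e+00]] [[304.07345854   0.         255.03658903]
 [  0.         304.07345854 195.84597943]
 [  0.           0.           1.        ]] -0.0230147295
[... 449 characters left out ...]
-0.    1.07 -0.83]
1.57 [650, 65, 250] [-0.07  0.54  1.32 -0.    1.28 -0.07]
1.57 [640, -202, 250] [-0.47  0.56  1.27 -0.    1.31 -0.47]
-1.57 [410, 240, 250] [ 0.29  0.28  1.76 -0.    1.1  -2.85]
-1.57 [430, -65, 250] [-0.41  0.23  1.84 -0.    1.07  2.73]
-1.57 [365, -237, 250] [-0.83  0.23  1.84 -0.    1.07  2.31]
-1.57 [650, 65, 250] None
-1.57 [640, -202, 250] [-0.47  0.56  1.27 -0.    1.31  2.67]
3.14 [410, 240, 250] [ 0.29  0.28  1.76 -0.    1.1  -1.28]
3.14 [430, -65, 250] [-0.41  0.23  1.84 -0.    1.07 -1.98]
3.14 [365, -237, 250] [-0.83  0.23  1.84 -0.    1.07 -2.4 ]
3.14 [650, 65, 250] [-0.07  0.54  1.32 -0.    1.28 -1.64]
3.14 [640, -202, 250] [-0.47  0.56  1.27 -0.    1.31 -2.04]
```

```bash
python3 - <<'E'
from h import *
import pickle
Y=np.pi/2;D={}
print(solve_ik([370,-237,48],Q(Y)) is not None)
movep([380,-250,230],Q(Y))
gripper_to(45)
for i,p in enumerate([None,[400,-200,230],[425,-90,230],[435,-40,230],[435,60,230],[430,120,230],[425,190,230],[425,235,230]]):
    if p: movel(p,max_speed=250)
    dwell(.1);m=camera_model('wrist');im=camera('wrist');save(im,f'w{i}')
    out=[]
    for t in ('weight_xl','weight_m'):
        out+=[(t,r['score'],r['region']) for r in outline_of(t,'wrist')]
    D[i]=(m,out,im)
    for t,s,r in out:
        c=cen({'region':r});print(i,t,round(s,2),c.round(0),r.sum(),atz(m,c,40).round(0))
pickle.dump(D,open('D.pkl','wb'));print(read_state()['clock'])
a=[cv2.imread(f'pics/w{i}.png') for i in (0,3,4,7)]
a=[cv2.resize(x,(400,300)) for x in a]
cv2.imwrite('pics/wm.png',np.vstack([np.hstack(a[:2]),np.hstack(a[2:])]))
E
```

```text
True
0 weight_m 0.95 [312.   9.] 473 [439. -75.  40.]
0 weight_m 0.81 [248. 164.] 1388 [ 371. -239.   40.]
0 weight_m 0.72 [184. 200.] 1438 [ 292. -285.   40.]
0 weight_m 0.69 [293. 221.] 1075 [ 428. -314.   40.]
1 weight_m 0.79 [232. 201.] 1309 [ 372. -237.   40.]
1 weight_m 0.74 [278. 256.] 1164 [ 431. -314.   40.]
1 weight_m 0.7 [171. 234.] 1239 [ 293. -282.   40.]
2 weight_m 0.95 [225. 266.] 364 [ 386. -220.   40.]
2 weight_m 0.92 [340.   7.] 484 [514.  85.  40.]
2 weight_m 0.91 [263.   7.] 408 [434.  85.  40.]
2 weight_m 0.88 [261. 320.] 923 [ 434. -308.   40.]
2 weight_m 0.81 [188.  32.] 1232 [354.  61.  40.]
2 weight_m 0.56 [270. 147.] 431 [443. -61.  40.]
2 weight_m 0.48 [442. 114.] 2409 [640. -23.  40.]
3 weight_m 0.97 [213. 317.] 445 [ 376. -251.   40.]
3 weight_m 0.97 [183.  80.] 1024 [355.  64.  40.]
3 weight_m 0.75 [331.  44.] 1170 [517. 100.  40.]
3 weight_m 0.64 [262. 187.] 472 [445. -59.  40.]
3 weight_m 0.58 [254.  43.] 1074 [435. 101.  40.]
3 weight_m 0.56 [254. 331.] 148 [ 434. -276.   40.]
4 weight_xl 0.76 [244.  15.] 1617 [424. 227.  40.]
4 weight_m 0.88 [188. 16
[... 170 characters left out ...]

5 weight_xl 0.78 [249.  61.] 2582 [424. 243.  40.]
5 weight_xl 0.65 [426. 209.] 1795 [646.  72.  40.]
5 weight_m 0.64 [195. 209.] 824 [355.  72.  40.]
5 weight_m 0.63 [325. 181.] 873 [516. 109.  40.]
5 weight_m 0.62 [259. 181.] 789 [435. 109.  40.]
5 weight_m 0.51 [264. 308.] 36 [443. -75.  40.]
6 weight_xl 0.95 [255. 128.] 2008 [425. 242.  40.]
6 weight_m 0.87 [326. 232.] 880 [516. 111.  40.]
6 weight_m 0.65 [424. 214.] 1539 [639. 136.  40.]
6 weight_m 0.62 [263. 231.] 821 [435. 112.  40.]
6 weight_m 0.53 [267. 327.] 263 [443. -38.  40.]
7 weight_xl 0.82 [255. 164.] 2066 [425. 244.  40.]
7 weight_m 0.87 [263. 261.] 758 [436. 115.  40.]
7 weight_m 0.71 [328. 255.] 330 [521. 124.  40.]
8.475
```

View pics/wm.png

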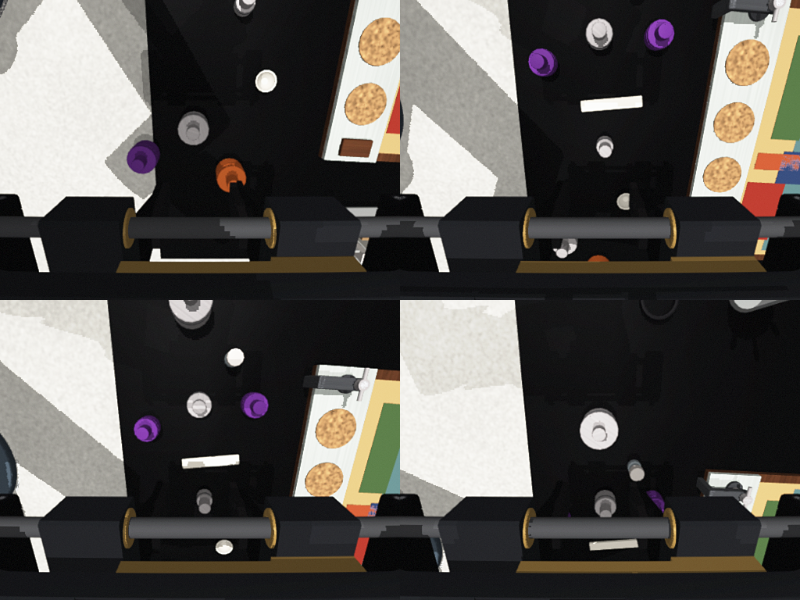

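```bash
cat > fit.py <<'E'
from h import *
import pickle
from scipy.optimize import least_squares
DIM={'xl':(29,48),'l':(24,40),'m':(19,32),'s':(14,24)}
G={'xl':(424,240),'l':(368,-238),'m':(435,107),'s':(443,-61)}
th=np.linspace(0,2*np.pi,48,endpoint=False);C=np.c_[np.cos(th),np.sin(th)]
def model_cen(m,p,k,z=0):
    R,h=DIM[k];S=8;im=np.zeros((384*2,512*2),np.uint8)
    u0=proj(m,[p[0],p[1],z+h/2]);im=np.zeros((800,800),np.uint8)
    for r,a,b in ((R,0,h),(10,h,h+24)):
        P=np.array([(proj(m,[p[0]+r*c,p[1]+r*s,z+q])-u0)*S+400 for q in (a,b) for c,s in C])
        cv2.fillConvexPoly(im,cv2.convexHull(np.round(P).astype(np.int32)),1)
    M=cv2.moments(im,True);return u0+(np.array([M['m10'],M['m01']])/M['m00']-400)/S, M['m00']/S/S
def fit(obs,k,p0):
    f=lambda p:np.concatenate([model_cen(m,p[:2],k,p[2])[0]-c for m,c in obs])
    r=least_squares(f,[*p0,0],diff_step=1e-2,x_scale=[1,1,1]);return r.x,r.fun
E
python3 - <<'E'
from fit import *
D=pickle.load(open('D.pkl','rb'));use={'xl':[5,6,7],'m':[3,4,5,6],'s':[2,3],'l':[0,1]}
O={k:[(i,D[i][0],r) for i in v for t,s,r in D[i][1] if np.linalg.norm(atz(D[i][0],cen({'region':r}),40)[:2]-G[k])<25] for k,v in use.items()}
for n in('top','side'):
    camera(n);m=camera_model(n)
    for t in('weight_xl','weight_m'):
        for r in outline_of(t,n):
            for k in G:
                if np.linalg.norm(atz(m,cen(r),30)[:2]-G[k])<25: O[k].append((n,m,r['region']))
for k in O:
    obs=[(m,cen({'region':r})) for i,m,r in O[k]]
    w=[j for j,o in enumerate(O[k]) if o[0] not in('top','side')]
    for lab,ix in (('wrist',w),('all',range(len(obs)))):
        x,f=fit([obs[j] for j in ix],k,G[k]);print(k,lab,x.round(1),f.round(1))
    print([(o[0],int(o[2].sum()),int(model_cen(o[1],x[:2],k,0)[1])) for o in O[k]])
E
```

```text
xl wrist [424.5 242.   -2.2] [ 0.7  0.  -0.4 -0.1 -0.4  0.1]
xl all [424.4 242.1  -1.4] [ 0.6 -0.1 -0.5 -0.1 -0.4  0.2  0.2 -0.2 -0.3  0. ]
[(5, 2582, 2565), (6, 2008, 2128), (7, 2066, 2082), ('top', 597, 602), ('side', 943, 1021)]
m wrist [ 4.353e+02  1.032e+02 -4.000e-01] [ 0.7 -0.1 -0.1  0.2 -0.2 -0.  -0.5 -0.1]
m all [435.1 103.2  -1. ] [ 0.5  0.  -0.3  0.2 -0.4 -0.1 -0.6 -0.3 -0.1 -0.7 -0.8 -0.1]
[(3, 1074, 1130), (4, 811, 852), (5, 789, 849), (6, 821, 862), ('top', 208, 244), ('side', 320, 363)]
s wrist [444.6 -64.    3.5] [ 0.3  0.  -0.3 -0. ]
s all [444.6 -64.    3.5] [ 0.3  0.  -0.3 -0. ]
[(2, 431, 462), (3, 472, 493)]
l wrist [ 371.2 -241.3    3.3] [ 0. -0. -0. -0.]
l all [ 371.  -242.1    0.4] [-0.1  0.1 -0.1 -0.2  0.1 -0.3]
[(0, 1388, 1390), (1, 1309, 1382), ('top', 356, 401)]
```

```bash
cat > pp.py <<'E'
from fit import *
Y=np.pi/2
POS={'xl':(424.4,242.1),'l':(371.1,-241.8),'m':(435.2,103.2),'s':(444.6,-64)}
_p=np.array([[654.4,65.7],[649.0,-24.05],[645.6,-114.0],[639.4,-204.5]])
_d=_p[3]-_p[0];_d/=np.linalg.norm(_d);_c=_p.mean(0)
PAD={k:_c+_d*90*(i-1.5) for i,k in enumerate(('xl','l','m','s'))}
SAFE=190
def pick(k):
    x,y=POS[k];z=DIM[k][1]+25
    movep([x,y,SAFE],Q(Y))
    if abs(read_state()['finger_gap']-45)>2: gripper_to(45)
    movel([x,y,z+15],max_speed=200);movel([x,y,z],max_speed=50);dwell(.1)
    gripper_to(0);s=read_state();f0=s['force'][2];print(k,'gap',s['finger_gap'],s['grip_force'])
    movel([x,y,z+20],max_speed=60);movel([x,y,SAFE],max_speed=150);dwell(.2)
    s=read_state();print('gap',s['finger_gap'],'dF',s['force'][2]-f0,s['clock'])
def place(k):
    x,y=PAD[k];z=DIM[k][1]+25+25
    movel([x,y,SAFE],max_speed=200);movel([x,y,z+5],max_speed=120);dwell(.2)
    f0=read_state()['force'][2];dz=5
    while dz>-3:
        dz-=.7;movel([x,y,z+dz],max_speed=20);dwell(.05);f=read_state()['force'][2]
        if f-f0>1: break
    print('touch dz',dz,f-f0);gripper_to(45);dwell(.1)
    movel([x,y,z+35],max_speed=120);movel([x,y,SAFE],max_speed=200);dwell(.1)
    print(read_state()['clock'])
def check(k,n='top'):
    camera(n);m=camera_model(n)
    for t in('weight_xl','weight_m'):
        for r in outline_of(t,n):
            if np.linalg.norm(atz(m,cen(r),55)[:2]-PAD[k])<40:
                f=lambda p:model_cen(m,p,k,25)[0]-cen(r)
                q=least_squares(f,PAD[k],diff_step=1e-2).x
                print(n,t,r['region'].sum(),round(model_cen(m,q,k,25)[1]),q.round(1),'err',(q-PAD[k]).round(1))
E
python3 - <<'E'
from pp import *
print(PAD)
pick('xl');place('xl')
save(camera('wrist'),'p1');check('xl');check('xl','side')
E
```

```text
{'xl': array([654.58292679,  65.57995456]), 'l': array([649.59430893, -24.28168181]), 'm': array([ 644.60569107, -114.14331819]), 's': array([ 639.61707321, -204.00495456])}
xl gap 0.6858691024611898 0.0
gap 0.6305607262437068 dF 0.14699514261697819 12.75
touch dz -3.4000000000000004 -0.4672268391554596
21.1167
```

```bash
python3 - <<'E'
from pp import *
s=read_state();print(s['tool_pos'],s['orientation'],s['finger_gap'])
movep([424.4,242.1,190],Q(Y));m=camera_model('wrist');im=camera('wrist');save(im,'q1')
for r in outline_of('weight_xl','wrist'): print(cen(r),r['region'].sum(),atz(m,cen(r),35))
for n in('top','side'):
    im2=camera(n);save(im2,n+'2');m=camera_model(n)
    for r in outline_of('weight_xl',n): print(n,r['score'],cen(r),r['region'].sum(),atz(m,cen(r),35))
a=cv2.resize(cv2.imread('pics/side2.png')[140:384,150:400],None,fx=1.55,fy=1.55);b=cv2.resize(cv2.imread('pics/q1.png'),(400,378))
cv2.imwrite('pics/m2.png',np.hstack([a[:378],b]))
E
```

```text
[654.33845727  65.56881785 189.38547136] [-3.83230505e-04  7.07127199e-01  7.07086180e-01 -3.34425867e-04] 44.940822847981174
[252.8400974  179.03449675] 2464 [424.61111509 242.87593465  35.        ]
top 0.76 [135.78006873 213.09965636] 582 [423.34065714 241.1630176   35.        ]
side 0.62 [276.78772112 306.05306972] 961 [424.14044235 246.46674664  35.        ]
```

View pics/m2.png

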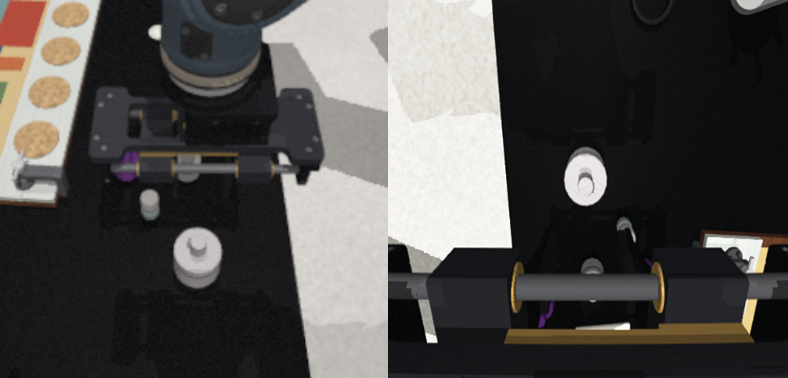

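```bash
python3 - <<'E'
from pp import *
s=read_state();print(s['tool_pos'],s['finger_gap'])
for n in('wrist','side'):
    m=camera_model(n)
    print(n,'tcp',proj(m,s['tool_pos']),'tip',proj(m,s['tool_pos']-[0,0,22]),'body',proj(m,s['tool_pos']+[0,0,48]), 'knobtop',proj(m,[424.4,242.1,72]))
im=camera('side');cv2.imwrite('pics/s3.png',cv2.resize(np.clip(im[180:340,170:370,::-1].astype(float)*2.5,0,255).astype(np.uint8),None,fx=3.5,fy=3.5))
im=camera('wrist');cv2.imwrite('pics/w3.png',cv2.resize(np.clip(im[120:384,120:400,::-1].astype(float)*2.5,0,255).astype(np.uint8),None,fx=2.2,fy=2.2))
E
```

```text
[425.24880454 241.63284504 189.82959254] 45.11030379570994
wrist tcp [254.61960167 244.33216991] tip [254.65154908 229.55349835] body [254.51703833 291.88501248] knobtop [253.87004982 188.9896907 ]
side tcp [278.94890267 262.28574747] tip [278.47894265 269.19390494] body [280.08253911 245.65087271] knobtop [277.1965715  295.32734936]
```

View pics/s3.png

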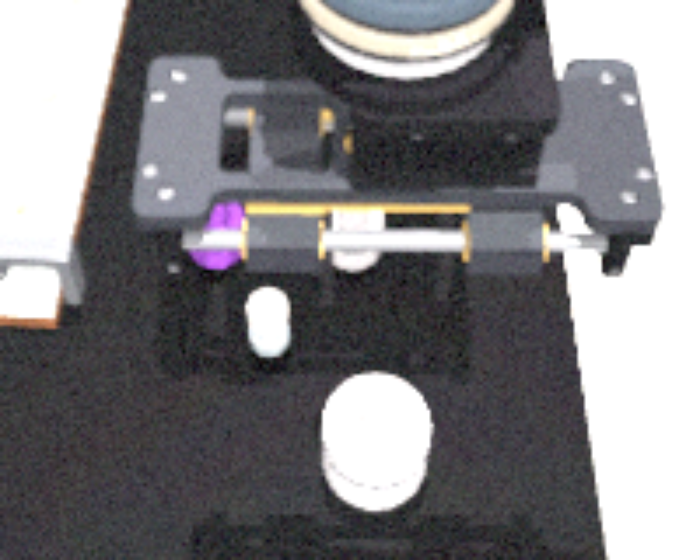

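View pics/w3.png

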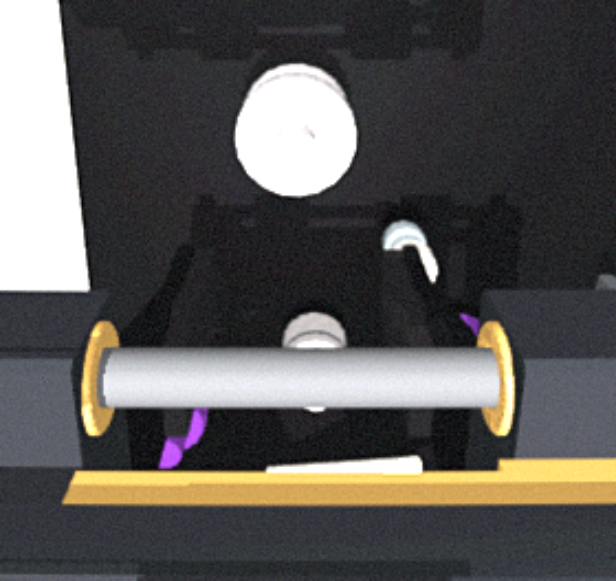

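The gripper frame matches the pictures: the tips straddle (255,231). I'll descend again and look before closing.

```bash
python3 - <<'E'
from pp import *
x,y=POS['xl'];P=lambda:print({k:np.round(v,2).tolist() for k,v in read_state().items() if k in('clock','tool_pos','finger_gap','grip_force','force')})
movel([x,y,90],max_speed=200);P();movel([x,y,73],max_speed=50);dwell(.2);P()
a=camera('wrist');b=camera('side')
f=lambda im:cv2.resize(np.clip(im[...,::-1].astype(float)*1.8,0,255).astype(np.uint8),(400,400))
cv2.imwrite('pics/d1.png',np.hstack([f(a[120:320,150:350]),f(b[220:340,220:340])]))
E
```

```text
{'clock': 23.63, 'tool_pos': [424.87, 242.26, 90.25], 'force': [0.51, -0.22, 0.76], 'grip_force': 0.0, 'finger_gap': 45.01}
{'clock': 24.32, 'tool_pos': [424.54, 242.17, 73.16], 'force': [-0.24, 0.1, -0.63], 'grip_force': 0.0, 'finger_gap': 44.92}
```

View pics/d1.png

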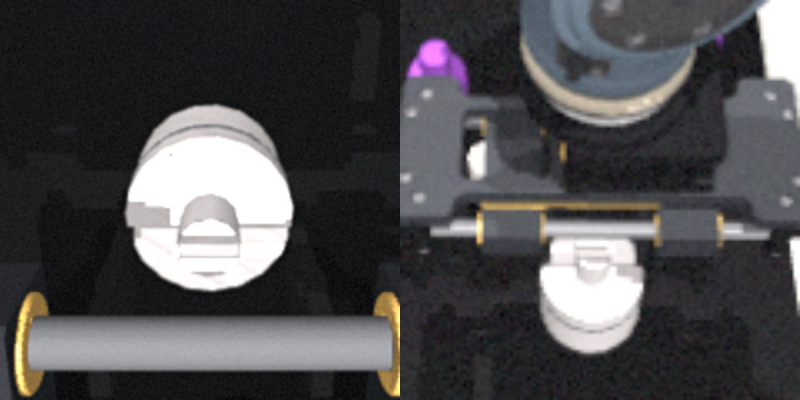

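```bash
python3 - <<'E'
from pp import *
P=lambda:print({k:np.round(v,2).tolist() for k,v in read_state().items() if k in('clock','tool_pos','finger_gap','grip_force','force')})
f=lambda im:cv2.resize(np.clip(im[...,::-1].astype(float)*4,0,255).astype(np.uint8),(400,400))
for g in (30,22,15):
    gripper_to(g);P()
m=camera_model('wrist');a=camera('wrist');b=camera('side')
print(proj(m,[424.5,242.1,51]),proj(m,[424.5,242.1,70]))
for n in ('weight_xl',):
    for r in outline_of(n,'wrist'): print(cen(r),r['region'].sum())
cv2.imwrite('pics/d2.png',np.hstack([f(a[120:320,150:350]),f(b[220:340,220:340])]))
E
```

```text
{'clock': 25.03, 'tool_pos': [424.38, 242.11, 72.99], 'force': [0.09, 0.11, 0.45], 'grip_force': 0.0, 'finger_gap': 30.14}
{'clock': 25.52, 'tool_pos': [424.39, 242.1, 72.99], 'force': [-0.09, 0.78, 0.37], 'grip_force': 0.0, 'finger_gap': 22.06}
{'clock': 25.99, 'tool_pos': [424.41, 242.08, 73.0], 'force': [1.02, -0.65, -0.29], 'grip_force': 0.0, 'finger_gap': 15.4}
[254.80787793 229.53905549] [254.79205155 242.10838239]
[254.71111111 214.04931774] 5130
```

View pics/d2.png

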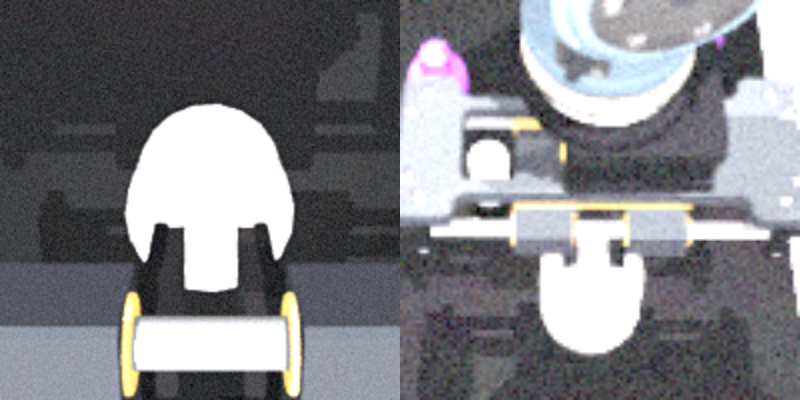

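```bash
python3 - <<'E'
from pp import *
x,y=read_state()['tool_pos'][:2]
for n in('wrist','side'):
    m=camera_model(n);c=(150,120,2) if n=='wrist' else (220,220,400/120)
    for z in (51,60,68,75):
        for dx,dy in ((-7.7,9.5),(7.7,9.5),(7.7,-9.5)):
            u=(proj(m,[x+dx,y+dy,z])-c[:2])*c[2];print(n,z,dx,dy,u.round(0),end=' | ')
        print()
    u=[((proj(m,[x+a,y+b,z])-c[:2])*c[2]).round(0).tolist() for a,b,z in ((0,-10,72),(0,10,72),(0,10,48),(0,29,48),(0,29,0))];print('knob',u)
E
```

```text
wrist 51 -7.7 9.5 [186. 193.] | wrist 51 7.7 9.5 [232. 193.] | wrist 51 7.7 -9.5 [232. 245.] | 
wrist 60 -7.7 9.5 [185. 203.] | wrist 60 7.7 9.5 [233. 203.] | wrist 60 7.7 -9.5 [233. 257.] | 
wrist 68 -7.7 9.5 [184. 213.] | wrist 68 7.7 9.5 [234. 213.] | wrist 68 7.7 -9.5 [233. 269.] | 
wrist 75 -7.7 9.5 [183. 223.] | wrist 75 7.7 9.5 [235. 223.] | wrist 75 7.7 -9.5 [234. 280.] | 
knob [[209.0, 276.0], [209.0, 217.0], [209.0, 188.0], [209.0, 134.0], [209.0, 102.0]]
side 51 -7.7 9.5 [204. 284.] | side 51 7.7 9.5 [176. 284.] | side 51 7.7 -9.5 [176. 251.] | 
side 60 -7.7 9.5 [205. 277.] | side 60 7.7 9.5 [176. 277.] | side 60 7.7 -9.5 [176. 244.] | 
side 68 -7.7 9.5 [205. 271.] | side 68 7.7 9.5 [177. 271.] | side 68 7.7 -9.5 [176. 238.] | 
side 75 -7.7 9.5 [206. 266.] | side 75 7.7 9.5 [177. 265.] | side 75 7.7 -9.5 [176. 232.] | 
knob [[190.0, 234.0], [191.0, 269.0], [190.0, 287.0], [191.0, 321.0], [188.0, 354.0]]
```

Both views put the fingertips about 25 mm higher than expected: wrist crop row 225 and side crop row 262 give z of about 76, while TCP z is 73. So the fingers closed just above the knob. I'll go down carefully, watching the force.

```bash
python3 - <<'E'
from pp import *
x,y=POS['xl']
gripper_to(45);dwell(.1);f0=read_state()['force'][2];z=73
movel([x,y,64],max_speed=40);dwell(.1);print(read_state()['force'][2]-f0);z=64
while z>52:
    z-=2;movel([x,y,z],max_speed=30);dwell(.05);f=read_state()['force'][2]-f0
    print(z,round(f,2),end='; ')
    if abs(f)>3: movel([x,y,z+3],max_speed=30);break
gripper_to(0);s=read_state();print('\n',s['finger_gap'],s['grip_force'],s['tool_pos'],s['clock'])
b=camera('side');w=camera('wrist')
f=lambda im:cv2.resize(np.clip(im[...,::-1].astype(float)*2.5,0,255).astype(np.uint8),(400,400))
cv2.imwrite('pics/d3.png',np.hstack([f(w[120:320,150:350]),f(b[220:340,220:340])]))
E
```

```text
-0.7937938739683017
62 -1.47; 60 -1.26; 58 -0.58; 56 -0.56; 54 -2.26; 52 -0.84; 
 18.94085528719865 30.000363886356354 [424.01035172 242.08891241  52.01594205] 29.9083
```

View pics/d3.png

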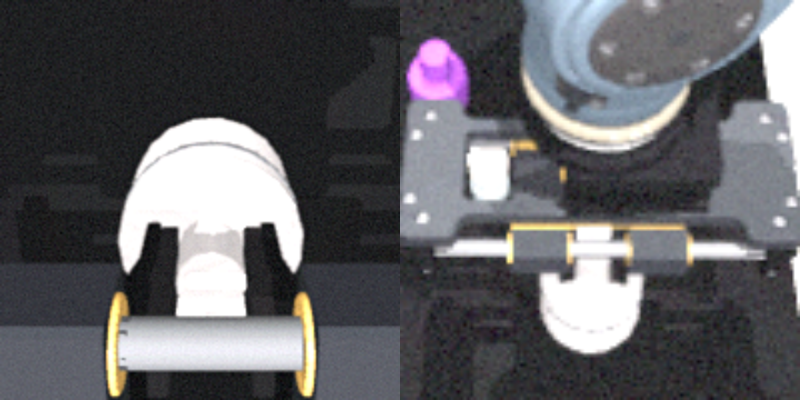

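```bash
sed -i 's/^SAFE=190/SAFE=150/; s/z=DIM\[k\]\[1\]+25$/z=DIM[k][1]+4/; s/z=DIM\[k\]\[1\]+25+25/z=DIM[k][1]+4+25/; s/z+5\],max_speed=120/z+3],max_speed=110/; s/;dz=5/;dz=3/; s/while dz>-3/while dz>-1.5/' pp.py
python3 - <<'E'
from pp import *
x,y=POS['xl'];z=52
movel([x,y,z+15],max_speed=60);dwell(.1);s=read_state();print(s['finger_gap'],s['grip_force'],s['force'])
movel([x,y,SAFE],max_speed=120)
if s['finger_gap']>15:
    place('xl');check('xl');check('xl','side')
    save(camera('wrist'),'p1')
E
```

```text
19.203900184605484 29.998386204242706 [ 0.09937721  0.02496976 -7.87754362]
touch dz -0.5 5.731901455323145
37.175
top weight_xl 20 613 [646.   40.3] err [ -8.5 -25.3]
side weight_xl 742 824 [653.9  67.6] err [-0.6  2. ]
```

```bash
python3 - <<'E'
from pp import *
pick('l')
s=read_state()
if s['finger_gap']>15:
    check('xl');place('l');check('l','side');check('xl','side')
    b=camera('side');cv2.imwrite('pics/e1.png',cv2.resize(b[110:290,110:310,::-1],None,fx=3,fy=3))
E
```

```text
l gap 18.91272151471508 29.998263716697693
gap 18.734098521253816 dF -4.939140009332418 42.2167
touch dz -0.5 5.129147258427844
48.625
side weight_m 476 504 [650.1 -24. ] err [0.5 0.3]
side weight_xl 842 822 [654.2  66.6] err [-0.4  1.1]
```

View pics/e1.png

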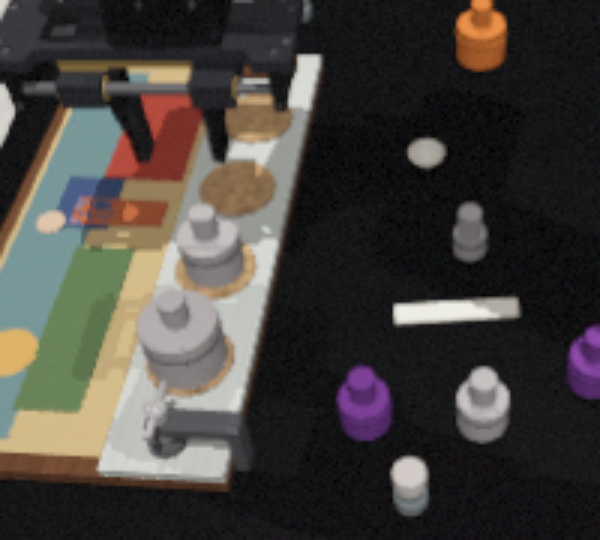

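The picture shows XL at (180,340) and L at (210,245), both upright on the first two pads, with M at (483,405) and S at (470,230) still to go. M and S follow.

```bash
python3 - <<'E'
from pp import *
for k in ('m','s'):
    pick(k)
    if read_state()['finger_gap']<15: print('missed');break
    place(k);check(k,'side')
x,y=PAD['s'];movep([x-200,y,220],Q(Y));dwell(.3)
for k in DIM: check(k,'side');check(k)
print(read_state()['clock'])
b=camera('top');cv2.imwrite('pics/e2.png',cv2.resize(b[90:300,120:400,::-1],None,fx=2.8,fy=2.8))
E
```

```text
m gap 19.496272231377933 29.997398257255554
gap 18.854150027347746 dF -3.640706794404092 53.1917
touch dz -0.5 6.358471517509258
59.3
s gap 18.974701298385476 29.980240166187286
gap 18.993867476772103 dF -1.082488533516122 63.6167
touch dz -0.5 4.716715884440547
69.5333
side weight_m 155 174 [ 640.5 -204.1] err [ 0.9 -0.1]
side weight_xl 780 821 [655.2  65.8] err [0.6 0.2]
top weight_xl 611 615 [654.6  65.8] err [0.  0.2]
side weight_m 429 504 [649.7 -25.6] err [ 0.1 -1.3]
top weight_m 392 418 [648.1 -23.9] err [-1.5  0.4]
side weight_m 274 301 [ 644.8 -113.7] err [0.2 0.5]
top weight_xl 301 261 [ 631.5 -110. ] err [-13.1   4.2]
top weight_m 254 261 [ 643.3 -113.7] err [-1.3  0.4]
side weight_m 165 174 [ 640.2 -203.4] err [0.5 0.6]
top weight_m 154 159 [ 639.1 -205.3] err [-0.5 -1.3]
72.0417
```

View pics/e2.png

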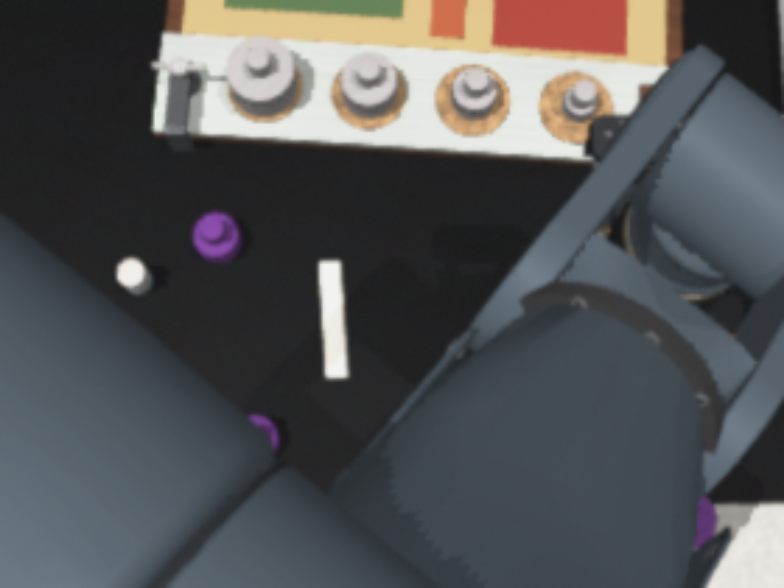

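The top view shows all four weights upright, in size order from the clamp: XL (260,75), L (370,83), M (476,93), S (580,100). Both views put them within 2 mm of their pad centres, and the arm is clear.

```bash
python3 -c "
from plant import *
print(sign_off())"
```

```text
the job is handed in; nothing more can be done
None
```

The job is handed in (no verdict was returned): the four steel weights stand released on their pads in size order from the clamp, about 2 mm or less off centre by camera, at about 72 s of the 104 s allowed; the first grasp closed just above the knob and was redone.

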